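# Release the bearing clamp on the gauging fixture

## Task

The flanged bearing on the gauging fixture has been measured and has to be freed for unloading. Roll a fingertip lightly along the rim of the knurled clamp nut and loosen it (anticlockwise seen from above) by two full turns, then push the slotted swing washer round by its tab as far as it goes, so that it is well clear of the bearing. Only touch and push, do not pinch or lift anything: the bearing stays seated on the fixture, and the parts standing around are left where they are.

Things in the scene. Friction and masses are not known exactly. Their poses are not given: they have to be found in the camera images.
- fixture: gauging fixture, a dark cast-iron base plate 170 x 185 x 20 mm fixed to the bench. Origin: where the axis of its upright stud meets the bench; z up. In its frame the plate spans x -97 to 73, y -124 to 60 mm. The stud (20 mm thick, 4 mm thread pitch, top 86 mm above the bench) carries, from below, the flanged bearing, the slotted swing washer and the knurled nut
- nut (a joint): turn of the knurled clamp nut on the stud, rad: 0 = tight (start, a stop), growing anticlockwise seen from above; one full turn = 6.28. It climbs 4 mm per turn, has a little friction (0.03 N m) and stays where left. A finger moved round it without turning itself rolls on the rim, so the nut can turn farther than the finger went round it: count the nut's turns, by its index line
- nut_rim (a point): point on the nut's knurled rim at its index line, half-way up the rim, 21.5 mm from the stud axis; turns with the nut. The rim is a steel cylinder 43 mm in diameter, 22 mm high, reaching from 51 to 73 mm above the bench when tight. A single dark index line runs radially over the top face and down the rim here
- nut_top (a point): centre of the nut's top face, on the stud axis, 73 mm above the bench when tight; the stud stands out above it
- washer (a joint): swing of the slotted swing washer about its upright pin, rad: 0 = home round the stud (start), growing anticlockwise seen from above, stop at 2.3; clear of the bearing from 1.9. Little friction (0.05 N m), stays where left. The nut's collar sits 3 mm deep in a recess of the washer and blocks it until the nut has been turned back about one turn
- washer_tab (a point): middle of the washer's tab, half-way up its thickness, 111 mm from the pin axis (at home 45 mm from the stud axis, on the side away from the pin). The washer is blackened steel 10 mm thick, 40.5 to 50.5 mm above the bench: a C-shaped head of 31 mm radius round the stud and beyond it this straight tab, 18 mm wide, ending 123 mm from the pin axis
- washer_pin (a point): the washer's upright pin, half-way up the washer's thickness, 66 mm from the stud axis towards the fixture's -x; its screw head, 17 mm wide, ends 54.5 mm above the bench
- indicator (a point): centre of the face of a small dial indicator that lies face up on the fixture, 92 mm from the stud axis towards the fixture's -y: dial 41 mm across, top 44 mm above the bench; fixed
- bearing: steel flanged bearing seated loose on the fixture round the stud: outside 80 mm, flange 96 mm, height 20 mm (20 to 40 mm above the bench). Origin: centre of its underside, on the stud axis
- sleeve: bystander: chrome press sleeve, a tube 44 mm in diameter and 60 mm tall; origin: centre of its underside
- plug: bystander: red anodised arbor plug, 42 mm in diameter and 62 mm tall; origin: centre of its underside
- spacer: bystander: tan phenolic spacer ring, 60 mm in diameter and 16 mm tall; origin: centre of its underside
- spare_bearing: bystander: another flanged bearing lying on the bench, 96 mm in diameter and 20 mm tall; origin: centre of its underside
- ring_gauge: bystander: dark steel ring gauge, 72 mm in diameter and 18 mm tall; origin: centre of its underside
- micrometer: bystander: outside micrometer lying on its side, about 142 mm long; origin: on the bench beside the end of its frame
- oil_can: bystander: grey oil bottle, 44 mm in diameter and 100 mm tall; origin: centre of its underside
There are look-alikes about, which are no part of the job. What is shaped like the bearing but green or yellow is not meant.

How it is judged:
By the outcome, as a careful person would: the job done as asked, in the order asked, and still so for the second after the job is handed in, with the robot touching nothing.
It also fails if it takes over 72 s, if anything falls off the work surface, if the arm or the gripper's body presses on something with over 40 N, if the wrist force passes 120 N, or if a joint passes its speed limit or range.

## Robot

A 6-joint arm with a two-finger parallel gripper is mounted at the origin on the work surface. World frame = base frame: x ahead of the robot, y to its left, z up, the work surface at z = 0. Lengths are in m, angles in rad, forces in N, time in s.
With the tool pointing down it reaches from about 0.25 to 0.775 m from the base axis. Payload 8.9 kg.
Tool frame: the origin (TCP) lies midway between the tips of the shut fingers; the grasp point (between the pads) lies 19 mm behind it (ctrl.grasp_offset is the distance from the TCP to the grasp point, in m); z points along the fingers, y is the line along which they close (so a half turn about z gives the same grasp; the last joint's range is limited). The gripper opens to 85 mm and grips with 20 to 120 N. Pads are 22 mm wide; open, the fingers measure 114 mm over their backs; the gripper's body (76 mm by 85 mm) begins 54 mm behind the grasp point. The pads swing forward as they close: fully open they stand 13 mm farther back than shut.
Start: joints at [-1.466, 0.291, -0.153, 1.127, 0, 1.431], TCP at [0.127, -0.509, 0.231] pointing down, gripper open.
Joint ranges: [-2.52, 2.52], [-0.91, 1.74], [-1.3, 1.37], [-1.96, 2.02], [-1.52, 1.47], [-3.14, 3.14]. Speed limits (rad/s): [2.22, 2.22, 2.79, 3.14, 3.14, 3.14].

## Interface

Orientations are given as a rotation vector (axis times angle).
In Python, from station import ctrl gives the robot as it stands.
- The arm moves only by the tool carry_out, never from a script. Its argument "increments" is a list of rows, each an object with "rotation": the turn, a rotation vector about the tool's x, y, z in degrees, a list of three; "translation": the shift along the tool's x, y, z in mm, a list of three; "jaw": the gripper's target within -1 to 1 (fully open at 1, half-way at 0, shut at -1). A call has 1 to 5 rows; each row is the pose to reach, as a shift and turn from the pose commanded when the call began, along the tool's axes at that moment; what a row does not reach only later rows make up. A row lasts 1/10 s, in which the tool goes at most 50 mm and 8.59 degrees, less where a joint would pass 70% of its speed; a pose out of reach is approached as far as the arm can. A call with a gripper value outside its range is refused whole. The fingers move at their own pace and stop on an object; the grip force is fixed at half the most. Time passes only in rows, so rows that repeat a pose let the fingers close. It gives the time, the measured TCP pose, the force, the opening and the grip force at its end, in the units of the state.
- ctrl.state(): the state, without advancing time (a new reading comes with each control period).
- ctrl.grab_frame(name): name is "scene" or "top"; returns a dict with "img" (420x560x3 uint8, blue, green, red), "fx", "fy", "cx", "cy" (pixels), "dist_coeffs" ([k1, k2, p1, p2, k3] as OpenCV has them; the pictures are not rectified), "eye" and "orientation" of the camera in the world. Camera axes: x right, y up, looking along -z (the intrinsics and any distortion apply to the point x, -y, -z); pixel columns grow to the right and rows downward; lengths in m; the calibration is good to about 2 mm. A picture is of the moment at which its call begins. There is no depth.
- ctrl.hand_in(): hands the job in; it is judged then, once.
The state is a dict: "time_s": time; "joint_pos": joint angles; "qvel": joint speeds; "tau": joint torques, N m; "ee_pos": TCP position; "eef_rot": TCP orientation; "wrist_force": force on the tool from outside, world axes, zero at the start; "ft_torque": the same for the moment, N m; "width": finger opening in m; "grasp_force": force on a finger pad.
Only numpy, scipy, OpenCV 4.12 (cv2) and the standard library are available. Lean on these libraries where they do the work, as an engineer would, in place of code of your own. Each camera call takes 0.05 s, during which the arm holds its last target. There are 200 camera calls.

## Working session

There is one attempt and no reset: what is moved stays moved. The work goes in short steps, Python scripts to look and compute and a tool call to move; the robot and the scene stay as the last step left them, time stands still between calls to the robot, and variables do not carry over. Pictures are saved under pics/ and viewed, at most 10 in all, crops included, and the job is handed in when it is done.

Besides the shell and the picture viewer there is one more tool, called after "Request:" as name(argument=value, ...) on one line, values as JSON. carry_out: Moves the arm, as the interface text tells. Its arguments: {"type":"object","properties":{"increments":{"type":"array"}},"required":["increments"]}

```bash
mkdir -p pics; ls
python3 - <<'E'
from station import ctrl
import cv2,numpy as np
s=ctrl.state();print({k:np.round(v,3).tolist() for k,v in s.items()})
for n in("scene","top"):
    f=ctrl.grab_frame(n);cv2.imwrite(f"pics/{n}0.png",f["img"])
    print(n,{k:np.round(v,4).tolist() for k,v in f.items() if k!="img"})
E
```

```text
pics
{'time_s': 0.0, 'joint_pos': [-1.466, 0.291, -0.154, 1.127, 0.0, 1.431], 'qvel': [-0.002, 0.0, -0.0, -0.001, 0.001, -0.001], 'tau': [-0.001, -53.714, 33.138, 0.016, -0.0, 0.0], 'ee_pos': [0.127, -0.509, 0.231], 'eef_rot': [-3.117, -0.382, -0.0], 'wrist_force': [0.148, 0.02, -1.006], 'ft_torque': [-0.004, 0.04, 0.032], 'grasp_force': 0.0, 'width': 0.085}
scene {'fx': 534.0818, 'fy': 534.0818, 'cx': 281.8554, 'cy': 218.6294, 'dist_coeffs': [0.0117, 0.0, 0.0, 0.0, 0.0], 'eye': [1.2341, -0.1591, 1.1923], 'orientation': [0.4719, 0.3715, 1.3311]}
top {'fx': 413.9884, 'fy': 413.9884, 'cx': 282.8468, 'cy': 213.8672, 'dist_coeffs': [-0.1245, 0.0, 0.0, 0.0, 0.0], 'eye': [0.452, 0.0015, 1.1463], 'orientation': [0.1022, -0.097, -1.5943]}
```

View pics/scene0.png

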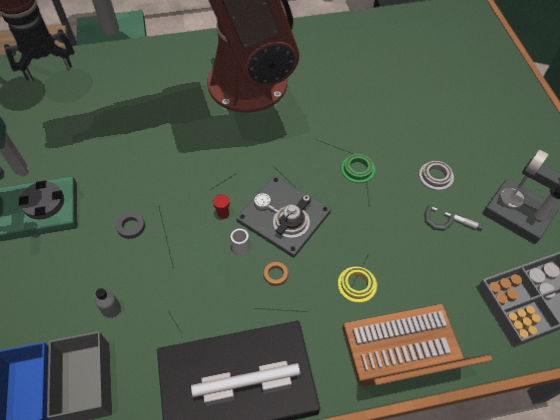

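View pics/top0.png

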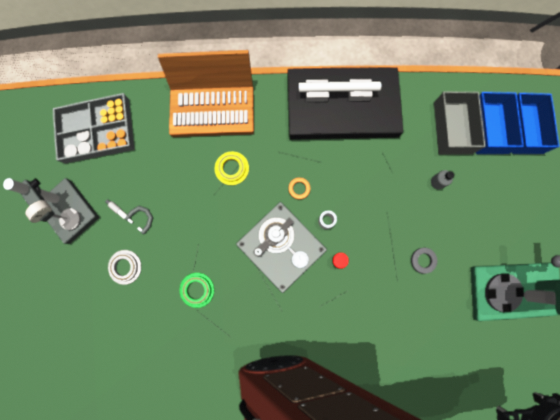

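The fixture is at scene (285,214) and top (281,247). The look-alikes are the green ring (358,167), the yellow ring (357,283) and the spare bearing (437,175), all in scene pixels. I'll check the fixture in one enlarged crop.

```bash
cat > h.py <<'E'
from station import ctrl
import cv2,numpy as np
from scipy.spatial.transform import Rotation as R
def K(f): return np.array([[f["fx"],0,f["cx"]],[0,f["fy"],f["cy"]],[0,0,1.]])
D=np.diag([1,-1,-1.])
def proj(f,P):
    C=D@R.from_rotvec(f["orientation"]).as_matrix().T
    p,_=cv2.projectPoints(np.atleast_2d(P).astype(float),cv2.Rodrigues(C)[0],-C@np.array(f["eye"]),K(f),np.array(f["dist_coeffs"],float))
    return p[:,0]
def unproj(f,uv,z):
    u=cv2.undistortPoints(np.array([[uv]],float),K(f),np.array(f["dist_coeffs"],float))[0,0]
    d=R.from_rotvec(f["orientation"]).as_matrix()@np.array([u[0],-u[1],-1]);e=np.array(f["eye"])
    return e+d*(z-e[2])/d[2]
def crop(f,x0,y0,w,h,k): return cv2.resize(f["img"][y0:y0+h,x0:x0+w],None,fx=k,fy=k,interpolation=cv2.INTER_CUBIC)
E
python3 - <<'E'
from h import *
a=crop(ctrl.grab_frame("scene"),235,170,100,85,4)
b=crop(ctrl.grab_frame("top"),230,197,100,98,4)
im=np.zeros((400,800,3),np.uint8);im[:340,:400]=a;im[:392,400:]=b
cv2.imwrite("pics/c1.png",im)
E
```

```text
(no output)
```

View pics/c1.png

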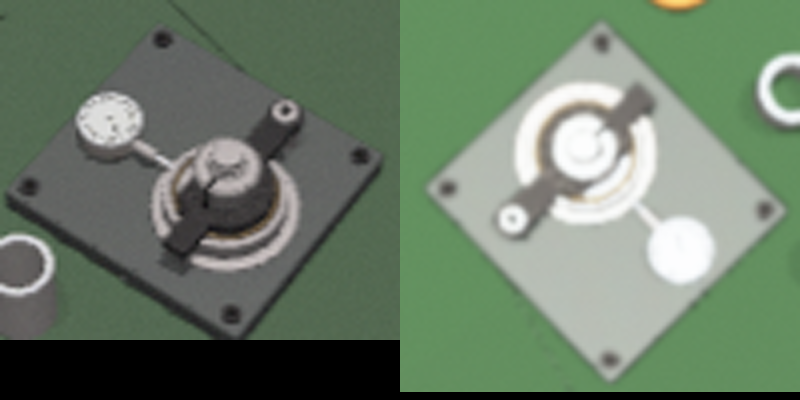

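The crop shows the silver nut (scene crop (228,158), top crop (586,146)) with the dark washer under it. The tab is at (183,240) / (640,98), the pin head at (286,110) / (512,219) and the dial at (110,118) / (681,250). The steel fixture bearing sits under the washer, so this is the right part.

Run:
```python
from h import *
from scipy.optimize import least_squares
fs={n:ctrl.grab_frame(n) for n in("scene","top")}
off={"scene":(235,170,0),"top":(230,197,400)}
o=[("scene",(286,110),(-66,0,54.5)),("scene",(110,118),(0,-92,44)),
("top",(512,219),(-66,0,54.5)),("top",(681,250),(0,-92,44)),
("scene",(162,39),None),]
corn=[(-97,-124),(73,-124),(73,60),(-97,60)]
# plate corners (top face z=20)
o=o[:4]+[("top",(602,20),(73,-124+184,20)),("top",(427,188),(-97,60,20)),("top",(786,210),(73,-124,20)),("top",(610,383),(-97,-124,20)),
("scene",(160,25),(-97,-124,20)),("scene",(382,155),(-97,60,20)),("scene",(8,192),(73,-124,20)),("scene",(238,336),(73,60,20))]
def pt(p,q):
    c,s=np.cos(p[2]),np.sin(p[2]);q=np.array(q)/1e3
    return np.array([p[0]+c*q[0]-s*q[1],p[1]+s*q[0]+c*q[1],q[2]])
def px(n,c): a=off[n];return np.array([a[0]+(c[0]-a[2]+.5)/4-.5,a[1]+(c[1]+.5)/4-.5])
for n,c,q in o[:4]: print(n,c,unproj(fs[n],px(n,c),q[2]/1e3).round(4))
for n,c in(("scene",(228,158)),("top",(586,146))): print("stud",unproj(fs[n],px(n,c),.086).round(4))
fun=lambda p:np.concatenate([proj(fs[n],pt(p,q))[0]-px(n,c) for n,c,q in o])
r=least_squares(fun,[.45,0,-.7],loss="soft_l1");print(r.x,np.rad2deg(r.x[2]));print(fun(r.x).reshape(-1,2).round(1).tolist())
p=r.x
for k,q in dict(tab=(45,0,45),pin=(-66,0,45),ind=(0,-92,44),nut=(0,0,73)).items(): print(k,pt(p,q).round(4))
for n,c,z in(("top",(340,261),.062),("top",(328,219),.06),("top",(299,188),.016),("scene",(222,201),.062),("scene",(240,236),.06)):print(c,unproj(fs[n],c,z).round(3))
```

```text
scene (286, 110) [0.493  0.0692 0.0545]
scene (110, 118) [ 0.4698 -0.0418  0.044 ]
top (512, 219) [0.493  0.0723 0.0545]
top (681, 250) [ 0.47   -0.0386  0.044 ]
stud [0.5412 0.0197 0.086 ]
stud [0.5374 0.0219 0.086 ]
[ 0.53794518  0.02203183 -0.82827384] -47.45659548880119
[[0.6, 0.0], [0.6, 0.0], [0.6, -0.1], [0.6, -0.1], [0.4, -0.8], [-0.7, 0.1], [1.4, -0.2], [0.5, 0.5], [0.3, -1.4], [1.5, -0.6], [-0.5, -0.4], [0.3, 0.6]]
tab [ 0.5684 -0.0111  0.045 ]
pin [0.4933 0.0707 0.045 ]
ind [ 0.4702 -0.0402  0.044 ]
nut [0.5379 0.022  0.073 ]
(340, 261) [ 0.462 -0.143  0.062]
(328, 219) [ 0.573 -0.116  0.06 ]
(299, 188) [ 0.667 -0.043  0.016]
(222, 201) [ 0.467 -0.145  0.062]
(240, 236) [ 0.576 -0.116  0.06 ]
```

Stud axis is at (0.538, 0.022) and the fixture yaw is -47.5°. The pin and dial distances (66 and 92 mm) check out. Next I'll shut the jaw, square the tool to the world axes and travel at height.

Request:
carry_out(increments=[{"rotation": [0, 0, 7], "translation": [36.7, -26.1, 0], "jaw": -1}, {"rotation": [0, 0, 13.97], "translation": [73.4, -52.2, 0], "jaw": -1}, {"rotation": [0, 0, 13.97], "translation": [110.1, -78.3, 0], "jaw": -1}, {"rotation": [0, 0, 13.97], "translation": [146.8, -104.4, 0], "jaw": -1}, {"rotation": [0, 0, 13.97], "translation": [183.5, -130.5, 0], "jaw": -1}])

```text
time_s: 0.8
ee_pos: [0.2741, -0.3371, 0.2314]
eef_rot: [3.141, -0.001, 0.0]
wrist_force: [2.0, -0.9, 0.1]
width: 0.0126
grasp_force: 0.0
```

Request:
carry_out(increments=[{"rotation": [0, 0, 0], "translation": [30, -34, 0], "jaw": -1}, {"rotation": [0, 0, 0], "translation": [60, -68, 0], "jaw": -1}, {"rotation": [0, 0, 0], "translation": [90, -102, 0], "jaw": -1}, {"rotation": [0, 0, 0], "translation": [120, -136, 0], "jaw": -1}, {"rotation": [0, 0, 0], "translation": [150, -170, 0], "jaw": -1}])

```text
time_s: 1.3
ee_pos: [0.4243, -0.1669, 0.2315]
eef_rot: [3.141, -0.0, 0.001]
wrist_force: [2.1, -0.9, -0.1]
width: -0.0003
grasp_force: 0.0
```

Request:
carry_out(increments=[{"rotation": [0, 0, 0], "translation": [30, -34, 0], "jaw": -1}, {"rotation": [0, 0, 0], "translation": [60, -68, 0], "jaw": -1}, {"rotation": [0, 0, 0], "translation": [90, -102, 10], "jaw": -1}, {"rotation": [0, 0, 0], "translation": [114, -132, 50], "jaw": -1}, {"rotation": [0, 0, 0], "translation": [114, -132, 90], "jaw": -1}])

```text
time_s: 1.8
ee_pos: [0.5409, -0.0338, 0.1414]
eef_rot: [3.141, 0.006, 0.008]
wrist_force: [0.5, -1.1, -0.4]
width: -0.0
grasp_force: 0.0
```

Request:
carry_out(increments=[{"rotation": [0, 0, 0], "translation": [0, 0, 40], "jaw": -1}, {"rotation": [0, 0, 0], "translation": [0, 0, 70], "jaw": -1}, {"rotation": [0, 0, 0], "translation": [0, 0, 79], "jaw": -1}, {"rotation": [0, 0, 0], "translation": [0, 0, 79], "jaw": -1}])

```text
time_s: 2.2
ee_pos: [0.5365, -0.0364, 0.0616]
eef_rot: [-3.141, 0.0, 0.003]
wrist_force: [0.0, -0.1, 0.5]
width: -0.0001
grasp_force: 0.0
```

Run:
```python
from h import *
s=ctrl.state();print(s["ee_pos"],s["eef_rot"],s["wrist_force"])
f=ctrl.grab_frame("scene");print(proj(f,[s["ee_pos"],[.538,.022,.073]]).round(1))
a=crop(f,255,160,80,80,5);b=crop(ctrl.grab_frame("top"),240,197,80,80,5)
cv2.imwrite("pics/c2.png",np.hstack([a,b]))
```

```text
[ 0.53652509 -0.03642556  0.06157974] [-3.14113379e+00  1.69577348e-04  3.45713970e-03] [ 0.03913974 -0.08190341  0.48572676]
[[269.  216.6]
 [292.1 210.7]]
```

View pics/c2.png

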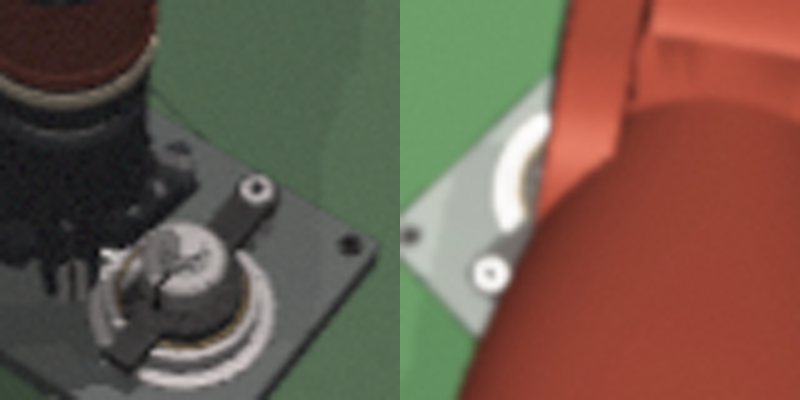

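The fingertip is at scene crop (70,285), beside the nut, and the index line is on the rim at (160,300), on the tab side. Moving in gently until it touches.

Request:
carry_out(increments=[{"rotation": [0, 0, 0], "translation": [1, -8, 0], "jaw": -1}, {"rotation": [0, 0, 0], "translation": [1, -16, 0], "jaw": -1}, {"rotation": [0, 0, 0], "translation": [1, -19, 0], "jaw": -1}, {"rotation": [0, 0, 0], "translation": [1, -19, 0], "jaw": -1}])

```text
time_s: 2.7
ee_pos: [0.5385, -0.0168, 0.0628]
eef_rot: [3.142, 0.002, 0.001]
wrist_force: [-0.7, -1.4, -0.0]
width: 0.0
grasp_force: 0.0
```

Request:
carry_out(increments=[{"rotation": [0, 0, 0], "translation": [0, -1, 0], "jaw": -1}, {"rotation": [0, 0, 0], "translation": [0, -2, 0], "jaw": -1}, {"rotation": [0, 0, 0], "translation": [0, -3, 0], "jaw": -1}, {"rotation": [0, 0, 0], "translation": [0, -3, 0], "jaw": -1}])

```text
time_s: 3.1
ee_pos: [0.5383, -0.0146, 0.0622]
eef_rot: [-3.142, 0.0, 0.0]
wrist_force: [-0.3, 1.0, 0.0]
width: -0.0002
grasp_force: 0.0
```

Request:
carry_out(increments=[{"rotation": [0, 0, 0], "translation": [0, -1, 0], "jaw": -1}, {"rotation": [0, 0, 0], "translation": [0, -1, 0], "jaw": -1}, {"rotation": [0, 0, 0], "translation": [0, -1, 0], "jaw": -1}])

```text
time_s: 3.4
ee_pos: [0.5383, -0.0136, 0.0623]
eef_rot: [-3.142, 0.0, 0.0]
wrist_force: [-0.7, 0.4, 0.4]
width: -0.0002
grasp_force: 0.0
```

Request:
carry_out(increments=[{"rotation": [0, 0, 0], "translation": [0, -1, 0], "jaw": -1}, {"rotation": [0, 0, 0], "translation": [0, -1, 0], "jaw": -1}, {"rotation": [0, 0, 0], "translation": [0, -1, 0], "jaw": -1}])

```text
time_s: 3.7
ee_pos: [0.5383, -0.0126, 0.0623]
eef_rot: [3.141, -0.0, 0.0]
wrist_force: [0.0, -0.9, -0.4]
width: -0.0001
grasp_force: 0.3
```

Request:
carry_out(increments=[{"rotation": [0, 0, 0], "translation": [0, -1, 0], "jaw": -1}, {"rotation": [0, 0, 0], "translation": [0, -1, 0], "jaw": -1}, {"rotation": [0, 0, 0], "translation": [0, -1, 0], "jaw": -1}])

```text
time_s: 4.0
ee_pos: [0.5384, -0.012, 0.0623]
eef_rot: [3.141, -0.001, 0.0]
wrist_force: [-0.1, -4.8, -0.4]
width: 0.0002
grasp_force: 2.3
```

Request:
carry_out(increments=[{"rotation": [0, 0, 0], "translation": [0, -1, 0], "jaw": -1}, {"rotation": [0, 0, 0], "translation": [0, -1, 0], "jaw": -1}, {"rotation": [0, 0, 0], "translation": [0, -1, 0], "jaw": -1}])

```text
time_s: 4.3
ee_pos: [0.5384, -0.0117, 0.0624]
eef_rot: [3.139, -0.001, -0.0]
wrist_force: [-0.2, -8.9, 0.2]
width: 0.0
grasp_force: 3.9
```

Contact is at y≈-0.0125 and the force grows about 4 N per mm of command. Rolling now, first stretch towards +x (anticlockwise from the -y side).

Request:
carry_out(increments=[{"rotation": [0, 0, 0], "translation": [3, 0, 0], "jaw": -1}, {"rotation": [0, 0, 0], "translation": [6, 0, 0], "jaw": -1}, {"rotation": [0, 0, 0], "translation": [8, 0, 0], "jaw": -1}])

```text
time_s: 4.6
ee_pos: [0.5465, -0.0113, 0.0625]
eef_rot: [3.14, -0.001, 0.0]
wrist_force: [-0.9, -5.2, 1.3]
width: -0.0003
grasp_force: 2.9
```

Run:
```python
from h import *
s=ctrl.state();print(s["ee_pos"],s["wrist_force"])
f=ctrl.grab_frame("scene")
cv2.imwrite("pics/c3.png",crop(f,270,190,45,45,9))
```

```text
[ 0.5465465  -0.01133325  0.06247083] [-0.92894025 -5.18460914  1.33207663]
```

View pics/c3.png

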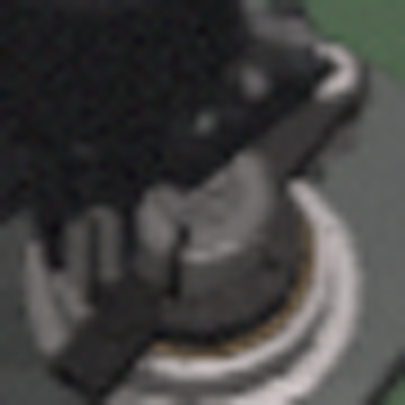

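The index line has moved from about px (286.6,218.6) to (289.6,217.3), roughly the expected 20°, so the nut is rolling without slip. On round the corner.

Request:
carry_out(increments=[{"rotation": [0, 0, 0], "translation": [5.8, -0.8, 0], "jaw": -1}, {"rotation": [0, 0, 0], "translation": [11.2, -3.0, 0], "jaw": -1}])

```text
time_s: 4.85
ee_pos: [0.5577, -0.0074, 0.0624]
eef_rot: [-3.141, 0.001, -0.0]
wrist_force: [-0.4, -0.6, -0.0]
width: -0.0002
grasp_force: 0.1
```

Request:
carry_out(increments=[{"rotation": [0, 0, 0], "translation": [4.7, -3.6, 0], "jaw": -1}, {"rotation": [0, 0, 0], "translation": [8.3, -8.3, 0], "jaw": -1}])

```text
time_s: 5.05
ee_pos: [0.5662, 0.0015, 0.0622]
eef_rot: [-3.141, -0.0, -0.0]
wrist_force: [-0.6, 0.4, 0.3]
width: -0.0001
grasp_force: 0.0
```

Contact was lost at the corner, so the tip is rounder than a box (TCP about 34.5 mm from the stud). I'll use a circular path from here and press back in.

Request:
carry_out(increments=[{"rotation": [0, 0, 0], "translation": [-1, -0.7, 0], "jaw": -1}, {"rotation": [0, 0, 0], "translation": [-2, -1.4, 0], "jaw": -1}, {"rotation": [0, 0, 0], "translation": [-2, -1.4, 0], "jaw": -1}])

```text
time_s: 5.35
ee_pos: [0.5644, 0.0022, 0.0625]
eef_rot: [3.141, 0.0, 0.002]
wrist_force: [3.6, -1.4, -1.1]
width: -0.0
grasp_force: 1.5
```

Request:
carry_out(increments=[{"rotation": [0, 0, 0], "translation": [2.1, -5.3, 0], "jaw": -1}, {"rotation": [0, 0, 0], "translation": [4.1, -10.4, 0], "jaw": -1}, {"rotation": [0, 0, 0], "translation": [5.1, -15.8, 0], "jaw": -1}])

```text
time_s: 5.65
ee_pos: [0.5695, 0.0178, 0.0626]
eef_rot: [3.141, -0.001, 0.002]
wrist_force: [1.5, -1.7, -0.1]
width: -0.0001
grasp_force: 0.7
```

Request:
carry_out(increments=[{"rotation": [0, 0, 0], "translation": [-1.7, -5.4, 0], "jaw": -1}, {"rotation": [0, 0, 0], "translation": [-2.3, -10.5, 0], "jaw": -1}, {"rotation": [0, 0, 0], "translation": [-3.7, -15.6, 0], "jaw": -1}, {"rotation": [0, 0, 0], "translation": [-5.9, -20.4, 0], "jaw": -1}])

```text
time_s: 6.05
ee_pos: [0.5655, 0.0392, 0.0633]
eef_rot: [-3.14, -0.0, -0.008]
wrist_force: [7.0, 2.0, 0.7]
width: 0.0003
grasp_force: 3.9
```

Request:
carry_out(increments=[{"rotation": [0, 0, 0], "translation": [-3.1, -4.5, 0], "jaw": -1}, {"rotation": [0, 0, 0], "translation": [-6.9, -8.4, 0], "jaw": -1}, {"rotation": [0, 0, 0], "translation": [-11.4, -11.6, 0], "jaw": -1}, {"rotation": [0, 0, 0], "translation": [-16.5, -13.9, 0], "jaw": -1}])

```text
time_s: 6.45
ee_pos: [0.5478, 0.0543, 0.0631]
eef_rot: [-3.138, -0.002, -0.005]
wrist_force: [5.0, 8.1, 3.9]
width: -0.0
grasp_force: 4.4
```

Request:
carry_out(increments=[{"rotation": [0, 0, 0], "translation": [-5.5, -1.3, 0], "jaw": -1}, {"rotation": [0, 0, 0], "translation": [-11.2, -1.4, 0], "jaw": -1}, {"rotation": [0, 0, 0], "translation": [-16.7, -0.3, 0], "jaw": -1}, {"rotation": [0, 0, 0], "translation": [-21.9, 1.8, 0], "jaw": -1}])

```text
time_s: 6.85
ee_pos: [0.5241, 0.0536, 0.063]
eef_rot: [-3.136, -0.004, -0.001]
wrist_force: [-2.0, 12.7, 9.3]
width: 0.0002
grasp_force: 6.4
```

Run:
```python
from h import *
s=ctrl.state();print(s["ee_pos"],s["wrist_force"])
f=ctrl.grab_frame("scene")
for d in range(-180,180,30):
    t=np.deg2rad(d);q=lambda r,z:[.538+r*np.cos(t),.022+r*np.sin(t),z]
    print(d,((proj(f,[q(.0215,.0765),q(.0215,.06)])-[270,185])*9).round().tolist())
cv2.imwrite("pics/c4.png",crop(f,270,185,50,50,9))
```

```text
[0.52408459 0.05359909 0.06302961] [-2.00086615 12.72070198  9.33629909]
-180 [[183.0, 161.0], [181.0, 194.0]]
-150 [[147.0, 176.0], [146.0, 208.0]]
-120 [[125.0, 204.0], [125.0, 236.0]]
-90 [[123.0, 238.0], [122.0, 270.0]]
-60 [[141.0, 268.0], [140.0, 300.0]]
-30 [[175.0, 287.0], [174.0, 319.0]]
0 [[216.0, 290.0], [214.0, 321.0]]
30 [[252.0, 274.0], [250.0, 306.0]]
60 [[274.0, 246.0], [271.0, 278.0]]
90 [[275.0, 212.0], [273.0, 244.0]]
120 [[257.0, 182.0], [254.0, 214.0]]
150 [[223.0, 163.0], [221.0, 196.0]]
```

View pics/c4.png

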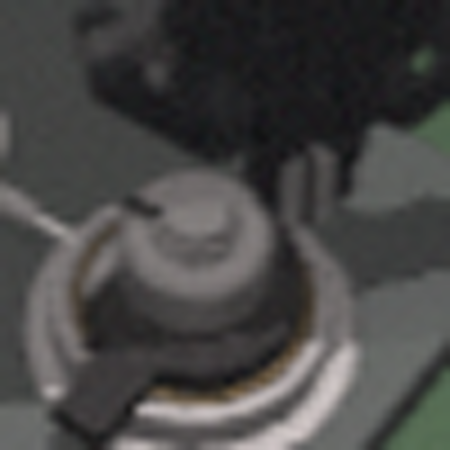

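The index line is at crop (143,205), i.e. about -122° in the world, having started at -48°. The nut has turned about 286°. Continuing, and rising a little with the nut.

Request:
carry_out(increments=[{"rotation": [0, 0, 0], "translation": [-5, 2.6, -1], "jaw": -1}, {"rotation": [0, 0, 0], "translation": [-9, 6.4, -1.5], "jaw": -1}, {"rotation": [0, 0, 0], "translation": [-12.2, 10.9, -1.5], "jaw": -1}, {"rotation": [0, 0, 0], "translation": [-14.6, 15.7, -2], "jaw": -1}])

```text
time_s: 7.3
ee_pos: [0.5068, 0.0363, 0.0636]
eef_rot: [-3.139, -0.002, 0.008]
wrist_force: [-4.3, 3.8, 1.3]
width: -0.0002
grasp_force: 2.8
```

Request:
carry_out(increments=[{"rotation": [0, 0, 0], "translation": [-1.6, 5.1, 0], "jaw": -1}, {"rotation": [0, 0, 0], "translation": [-2.5, 10.3, 0], "jaw": -1}, {"rotation": [0, 0, 0], "translation": [-2.6, 15.6, 0], "jaw": -1}, {"rotation": [0, 0, 0], "translation": [-1.9, 20.9, -0.5], "jaw": -1}])

```text
time_s: 7.7
ee_pos: [0.5051, 0.0144, 0.0641]
eef_rot: [-3.14, -0.001, 0.008]
wrist_force: [-6.4, 0.4, 1.0]
width: 0.0001
grasp_force: 3.4
```

Request:
carry_out(increments=[{"rotation": [0, 0, 0], "translation": [1.5, 5.1, 0], "jaw": -1}, {"rotation": [0, 0, 0], "translation": [3.7, 10, 0], "jaw": -1}, {"rotation": [0, 0, 0], "translation": [6.8, 14.6, 0], "jaw": -1}, {"rotation": [0, 0, 0], "translation": [10.7, 18.5, -0.5], "jaw": -1}])

```text
time_s: 8.1
ee_pos: [0.5156, -0.0051, 0.0645]
eef_rot: [3.141, -0.001, -0.009]
wrist_force: [-7.6, -4.8, 1.0]
width: -0.0001
grasp_force: 4.3
```

Request:
carry_out(increments=[{"rotation": [0, 0, 0], "translation": [4.6, 3.2, 0], "jaw": -1}, {"rotation": [0, 0, 0], "translation": [9.8, 5.3, 0], "jaw": -1}, {"rotation": [0, 0, 0], "translation": [15.4, 6.5, 0], "jaw": -1}, {"rotation": [0, 0, 0], "translation": [21.1, 6.6, -0.5], "jaw": -1}])

```text
time_s: 8.5
ee_pos: [0.539, -0.0126, 0.0654]
eef_rot: [3.139, -0.002, -0.003]
wrist_force: [-2.1, -7.0, -4.7]
width: -0.0
grasp_force: 3.3
```

Run:
```python
from h import *
s=ctrl.state();print(s["ee_pos"],s["wrist_force"])
f=ctrl.grab_frame("scene")
for d in range(-180,180,30):
    t=np.deg2rad(d);q=lambda r,z:[.538+r*np.cos(t),.022+r*np.sin(t),z]
    print(d,((proj(f,[q(.0215,.079),q(.0215,.06)])-[270,185])*9).round().tolist())
cv2.imwrite("pics/c5.png",crop(f,270,185,50,50,9))
```

```text
[ 0.53898737 -0.01258391  0.06538547] [-2.10520604 -6.98770704 -4.65722336]
-180 [[183.0, 156.0], [181.0, 194.0]]
-150 [[147.0, 171.0], [146.0, 208.0]]
-120 [[125.0, 199.0], [125.0, 236.0]]
-90 [[123.0, 233.0], [122.0, 270.0]]
-60 [[141.0, 263.0], [140.0, 300.0]]
-30 [[176.0, 283.0], [174.0, 319.0]]
0 [[216.0, 285.0], [214.0, 321.0]]
30 [[252.0, 269.0], [250.0, 306.0]]
60 [[274.0, 241.0], [271.0, 278.0]]
90 [[276.0, 207.0], [273.0, 244.0]]
120 [[257.0, 177.0], [254.0, 214.0]]
150 [[223.0, 158.0], [221.0, 196.0]]
```

View pics/c5.png

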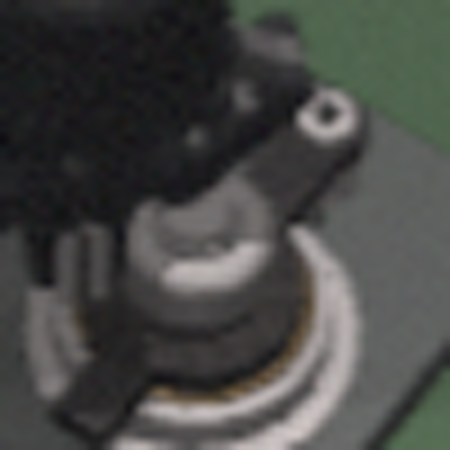

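The index isn't on the visible front side. It is predicted at about 140–150°, behind the hand, giving a total of around 550°. Continuing.

Request:
carry_out(increments=[{"rotation": [0, 0, 0], "translation": [5.6, -1.0, 0], "jaw": -1}, {"rotation": [0, 0, 0], "translation": [10.7, -3.3, 0], "jaw": -1}, {"rotation": [0, 0, 0], "translation": [15.3, -6.3, 0], "jaw": -1}, {"rotation": [0, 0, 0], "translation": [19.4, -10.1, -0.5], "jaw": -1}])

```text
time_s: 8.95
ee_pos: [0.5608, -0.0027, 0.0665]
eef_rot: [3.139, -0.002, 0.003]
wrist_force: [4.6, -6.1, -3.5]
width: 0.0002
grasp_force: 3.3
```

Request:
carry_out(increments=[{"rotation": [0, 0, 0], "translation": [3.3, -4.2, 0], "jaw": -1}, {"rotation": [0, 0, 0], "translation": [5.5, -9.1, 0], "jaw": -1}, {"rotation": [0, 0, 0], "translation": [7, -14.2, 0], "jaw": -1}, {"rotation": [0, 0, 0], "translation": [7.9, -19.3, 0], "jaw": -1}])

```text
time_s: 9.35
ee_pos: [0.5695, 0.0177, 0.067]
eef_rot: [3.141, -0.001, 0.006]
wrist_force: [4.4, -1.5, 2.0]
width: 0.0002
grasp_force: 2.2
```

Run:
```python
from h import *
s=ctrl.state();print(s["ee_pos"],s["wrist_force"])
f=ctrl.grab_frame("scene")
for d in (-150,-120,-90,-75,-60,-45,-30,0):
    t=np.deg2rad(d);q=lambda r,z:[.538+r*np.cos(t),.022+r*np.sin(t),z]
    print(d,((proj(f,[q(.0215,.0805),q(.0215,.06)])-[270,185])*9).round().tolist())
cv2.imwrite("pics/c6.png",crop(f,270,185,50,50,9))
```

```text
[0.5694658  0.01766713 0.06703472] [ 4.39641024 -1.48046509  2.00968874]
-150 [[147.0, 168.0], [146.0, 208.0]]
-120 [[125.0, 196.0], [125.0, 236.0]]
-90 [[123.0, 230.0], [122.0, 270.0]]
-75 [[130.0, 246.0], [129.0, 286.0]]
-60 [[142.0, 261.0], [140.0, 300.0]]
-45 [[157.0, 272.0], [156.0, 311.0]]
-30 [[176.0, 280.0], [174.0, 319.0]]
0 [[216.0, 282.0], [214.0, 321.0]]
```

View pics/c6.png

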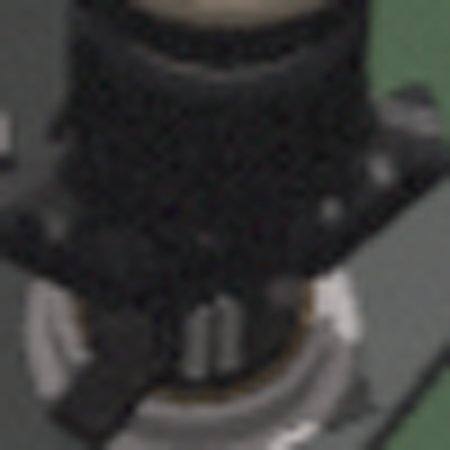

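The hand hides the nut from here. I'll back off and move round to the +y side, then measure the index line numerically.

Request:
carry_out(increments=[{"rotation": [0, 0, 0], "translation": [15, 0, 0], "jaw": -1}, {"rotation": [0, 0, 0], "translation": [15, -40, 0], "jaw": -1}, {"rotation": [0, 0, 0], "translation": [-20, -65, 0], "jaw": -1}, {"rotation": [0, 0, 0], "translation": [-35, -65, 0], "jaw": -1}, {"rotation": [0, 0, 0], "translation": [-35, -65, 0], "jaw": -1}])

```text
time_s: 9.9
ee_pos: [0.5295, 0.0788, 0.066]
eef_rot: [-3.137, -0.014, 0.004]
wrist_force: [0.8, 0.3, 0.5]
width: -0.0002
grasp_force: 0.0
```

```bash
cat > idx.py <<'E'
from h import *
f=ctrl.grab_frame("scene");g=cv2.cvtColor(f["img"],cv2.COLOR_BGR2GRAY).astype(np.float32)
z=.081
for z,rs in((z,(.013,.015,.017,.019)),(.076,(.0215,)),(.072,(.0215,))):
    a=np.arange(-180,180,6);v=[]
    for r in rs:
        P=np.c_[.538+r*np.cos(np.deg2rad(a)),.022+r*np.sin(np.deg2rad(a)),np.full(len(a),z)]
        p=proj(f,P).astype(np.float32);v.append(cv2.remap(g,p[:,:1],p[:,1:],cv2.INTER_LINEAR)[:,0])
    m=np.mean(v,0);print(z,[(int(i),int(j)) for i,j in zip(a,m)])
cv2.imwrite("pics/cur.png",crop(f,270,185,50,50,9))
E
python3 idx.py
```

```text
0.081 [(-180, 117), (-174, 117), (-168, 114), (-162, 114), (-156, 117), (-150, 118), (-144, 116), (-138, 116), (-132, 116), (-126, 114), (-120, 113), (-114, 113), (-108, 114), (-102, 114), (-96, 113), (-90, 111), (-84, 115), (-78, 117), (-72, 114), (-66, 102), (-60, 79), (-54, 62), (-48, 85), (-42, 109), (-36, 117), (-30, 116), (-24, 115), (-18, 116), (-12, 117), (-6, 116), (0, 117), (6, 117), (12, 117), (18, 116), (24, 114), (30, 114), (36, 115), (42, 114), (48, 113), (54, 112), (60, 111), (66, 110), (72, 108), (78, 106), (84, 100), (90, 94), (96, 91), (102, 92), (108, 95), (114, 94), (120, 93), (126, 93), (132, 95), (138, 99), (144, 101), (150, 102), (156, 103), (162, 107), (168, 112), (174, 115)]
0.076 [(-180, 115), (-174, 108), (-168, 106), (-162, 112), (-156, 118), (-150, 114), (-144, 112), (-138, 112), (-132, 111), (-126, 112), (-120, 113), (-114, 111), (-108, 105), (-102, 99), (-96, 98), (-90, 94), (-84, 89), (-78, 92), (-72, 89), (-66, 80), (-60, 53), (-54, 44), (-48, 58), (-42, 75), (-36, 79), (-30, 75), (-24, 73), (-18, 72), (-12, 74), (-6, 72), (0, 71), (6, 69), (12, 68), 
[... 263 characters left out ...]
68, 106), (174, 111)]
0.072 [(-180, 124), (-174, 122), (-168, 120), (-162, 123), (-156, 124), (-150, 121), (-144, 122), (-138, 119), (-132, 117), (-126, 117), (-120, 114), (-114, 107), (-108, 99), (-102, 97), (-96, 91), (-90, 87), (-84, 84), (-78, 78), (-72, 73), (-66, 60), (-60, 37), (-54, 35), (-48, 54), (-42, 65), (-36, 69), (-30, 70), (-24, 69), (-18, 70), (-12, 70), (-6, 67), (0, 66), (6, 66), (12, 66), (18, 63), (24, 59), (30, 59), (36, 58), (42, 56), (48, 52), (54, 46), (60, 48), (66, 47), (72, 47), (78, 50), (84, 52), (90, 56), (96, 59), (102, 62), (108, 65), (114, 73), (120, 85), (126, 91), (132, 92), (138, 97), (144, 101), (150, 106), (156, 110), (162, 112), (168, 119), (174, 122)]
```

View pics/cur.png

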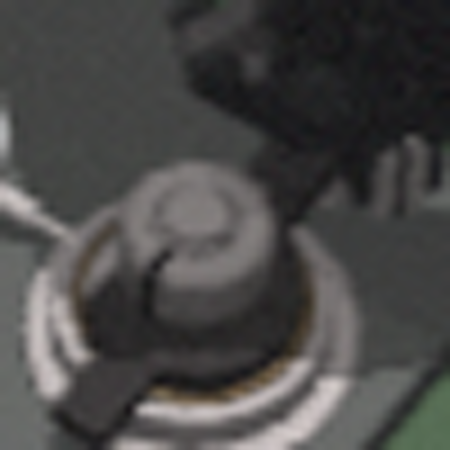

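The index line is at crop (157,270), about -55°. I'll measure its starting angle the same way from the first saved picture, and confirm two turns by the nut's height.

```bash
cat > idx2.py <<'E'
from h import *
f=ctrl.grab_frame("scene")
a=np.arange(-100,20,1.)
def ang(img,z,r):
    g=cv2.cvtColor(img,cv2.COLOR_BGR2GRAY).astype(np.float32)
    P=np.c_[.538+r*np.cos(np.deg2rad(a)),.022+r*np.sin(np.deg2rad(a)),np.full(len(a),z)]
    p=proj(f,P).astype(np.float32);v=cv2.remap(g,p[:,:1],p[:,1:],cv2.INTER_LINEAR)[:,0]
    i=v.argmin();w=np.clip(v[max(0,i-12):i+13].max()-v[max(0,i-12):i+13]-15,0,None);return round(float((w*a[max(0,i-12):i+13]).sum()/w.sum()),1)
s0=cv2.imread("pics/scene0.png")
for nm,img,dz in(("start",s0,0),("now",f["img"],.008)):
    print(nm,[ang(img,.073+dz,r) for r in(.013,.015,.017,.019)],[ang(img,z+dz,.0215) for z in(.071,.068,.065,.062)])
# nut height: template of nut at start shifted vertically
t=s0[202:222,283:301];r=cv2.matchTemplate(f["img"][185:235,270:320],t,cv2.TM_CCOEFF_NORMED);_,m,_,l=cv2.minMaxLoc(r);print("shift px",l[0]+270-283,l[1]+185-202,m)
print(proj(f,[[.538,.022,.073],[.538,.022,.077],[.538,.022,.081]]).round(1).tolist())
E
python3 idx2.py
```

```text
start [-57.0, -55.0, -53.3, -53.4] [-55.0, -55.0, -55.6, -56.6]
now [-57.1, -54.6, -54.8, -54.0] [-53.1, -54.4, -55.8, -57.0]
shift px 0 -1 0.9081898331642151
[[292.1, 210.7], [292.1, 209.9], [292.2, 209.0]]
```

The start and present index angles agree within about 1°. With ~286° seen midway and ~430° rolled since, that makes two turns. Now over the top to the clockwise side of the tab.

Request:
carry_out(increments=[{"rotation": [0, 0, 0], "translation": [0, 0, -45], "jaw": -1}, {"rotation": [0, 0, 0], "translation": [4, 30, -55], "jaw": -1}, {"rotation": [0, 0, 0], "translation": [8, 75, -55], "jaw": -1}, {"rotation": [0, 0, 0], "translation": [15.7, 117.6, -55], "jaw": -1}, {"rotation": [0, 0, 0], "translation": [15.7, 117.6, -55], "jaw": -1}])

```text
time_s: 10.5
ee_pos: [0.5513, -0.0451, 0.1212]
eef_rot: [-3.139, -0.004, -0.004]
wrist_force: [-0.3, -0.4, -0.1]
width: -0.0001
grasp_force: 0.0
```

Run:
```python
from h import *
print(ctrl.state()["ee_pos"])
f=ctrl.grab_frame("scene");s0=cv2.imread("pics/scene0.png")
# subpixel vertical shift of the stud-free front rim edge
for nm,u in(("edge",(288,214,300,232)),):
    x0,y0,x1,y1=u
    A=cv2.cvtColor(s0,cv2.COLOR_BGR2GRAY)[y0:y1,x0:x1].astype(np.float32);B=cv2.cvtColor(f["img"],cv2.COLOR_BGR2GRAY)[y0:y1,x0:x1].astype(np.float32)
    print(A.mean(1).round(),B.mean(1).round())
p=np.array([.4933,.0707]);
for d in(0,.05,.3,.6,.9,1.2,1.5,1.8,2.1,2.3,2.4):
    t=-.8283+d;r=.113;w=.0215   # finger centre: 21.5 mm behind the tab axis
    q=p+r*np.array([np.cos(t),np.sin(t)])-w*np.array([-np.sin(t),np.cos(t)]);print(d,(q*1e3).round(1))
```

```text
[ 0.55126157 -0.04514459  0.12119055]
[140. 154. 154. 133. 104.  70.  64.  64.  58.  57.  56.  53.  44.  43.
  78. 118. 162. 128.] [155. 138. 108.  74.  65.  62.  56.  46.  47.  55.  55.  51.  44.  43.
  76. 114. 157. 125.]
0 [553.9 -27.1]
0.05 [558.7 -23.9]
0.3 [580.1  -4.8]
0.6 [598.5  24.2]
0.9 [607.5  57.4]
1.2 [606.4  91.7]
1.5 [595.1 124.2]
1.8 [574.8 151.9]
2.1 [547.1 172.3]
2.3 [525.9 181. ]
2.4 [514.7 183.7]
```

The rim edge rose 2 px, which matches two turns (8 mm). Descending beside the tab.

Request:
carry_out(increments=[{"rotation": [0, 0, 0], "translation": [0, 0, 35], "jaw": -1}, {"rotation": [0, 0, 0], "translation": [0, 0, 65], "jaw": -1}, {"rotation": [0, 0, 0], "translation": [0, 0, 75], "jaw": -1}, {"rotation": [0, 0, 0], "translation": [0, 0, 75], "jaw": -1}, {"rotation": [0, 0, 0], "translation": [0, 0, 75], "jaw": -1}])

```text
time_s: 11.05
ee_pos: [0.5497, -0.0393, 0.0467]
eef_rot: [-3.137, -0.013, -0.002]
wrist_force: [0.3, -0.6, -0.2]
width: 0.0002
grasp_force: 0.0
```

Request:
carry_out(increments=[{"rotation": [0, 0, 0], "translation": [4.2, -12.2, 0], "jaw": -1}, {"rotation": [0, 0, 0], "translation": [9, -15.4, 0], "jaw": -1}, {"rotation": [0, 0, 0], "translation": [13.6, -18.9, 0], "jaw": -1}, {"rotation": [0, 0, 0], "translation": [18, -22.6, 0], "jaw": -1}, {"rotation": [0, 0, 0], "translation": [22.3, -26.3, 0], "jaw": -1}])

```text
time_s: 11.55
ee_pos: [0.5715, -0.0126, 0.0461]
eef_rot: [-3.137, -0.012, -0.0]
wrist_force: [-0.3, -0.7, -0.4]
width: -0.0002
grasp_force: 0.2
```

Run:
```python
from h import *
s=ctrl.state();print(s["ee_pos"],s["wrist_force"])
p=np.array([.4933,.0707]);q0=np.array([.572,-.013])
for d in np.arange(.3,2.45,.1):
    t=-.8283+d;r=.113;w=.0215
    q=p+r*np.array([np.cos(t),np.sin(t)])-w*np.array([-np.sin(t),np.cos(t)]);print(round(d,1),((q-q0)*1e3*[1,-1]).round(1))
```

```text
[ 0.57148048 -0.01258212  0.04605705] [-0.31345471 -0.68678521 -0.43847892]
0.3 [ 8.1 -8.2]
0.4 [ 15.2 -17.2]
0.5 [ 21.3 -26.9]
0.6 [ 26.5 -37.2]
0.7 [ 30.6 -47.9]
0.8 [ 33.6 -59. ]
0.9 [ 35.5 -70.4]
1.0 [ 36.3 -81.8]
1.1 [ 35.9 -93.3]
1.2 [  34.4 -104.7]
1.3 [  31.7 -115.9]
1.4 [  28.  -126.8]
1.5 [  23.1 -137.2]
1.6 [  17.3 -147.1]
1.7 [  10.5 -156.4]
1.8 [   2.8 -164.9]
1.9 [  -5.7 -172.6]
2.0 [ -15.  -179.5]
2.1 [ -24.9 -185.3]
2.2 [ -35.3 -190.2]
2.3 [ -46.1 -194. ]
2.4 [ -57.3 -196.7]
```

Request:
carry_out(increments=[{"rotation": [0, 0, 0], "translation": [8.1, -8.2, 0], "jaw": -1}, {"rotation": [0, 0, 0], "translation": [15.2, -17.2, 0], "jaw": -1}, {"rotation": [0, 0, 0], "translation": [21.3, -26.9, 0], "jaw": -1}, {"rotation": [0, 0, 0], "translation": [26.5, -37.2, 0], "jaw": -1}, {"rotation": [0, 0, 0], "translation": [30.6, -47.9, 0], "jaw": -1}])

```text
time_s: 12.05
ee_pos: [0.6016, 0.0362, 0.046]
eef_rot: [-3.137, -0.012, 0.0]
wrist_force: [-0.7, -0.4, -0.1]
width: -0.0003
grasp_force: 0.3
```

Request:
carry_out(increments=[{"rotation": [0, 0, 0], "translation": [3, -11.1, 0], "jaw": -1}, {"rotation": [0, 0, 0], "translation": [4.9, -22.5, 0], "jaw": -1}, {"rotation": [0, 0, 0], "translation": [5.7, -33.9, 0], "jaw": -1}, {"rotation": [0, 0, 0], "translation": [5.3, -45.4, 0], "jaw": -1}, {"rotation": [0, 0, 0], "translation": [3.8, -56.8, 0], "jaw": -1}])

```text
time_s: 12.55
ee_pos: [0.6046, 0.0874, 0.0464]
eef_rot: [-3.132, -0.03, -0.0]
wrist_force: [0.5, -0.6, 0.3]
width: -0.0003
grasp_force: 0.3
```

Request:
carry_out(increments=[{"rotation": [0, 0, 0], "translation": [-2.7, -11.2, 0], "jaw": -1}, {"rotation": [0, 0, 0], "translation": [-6.4, -22.1, 0], "jaw": -1}, {"rotation": [0, 0, 0], "translation": [-11.3, -32.5, 0], "jaw": -1}, {"rotation": [0, 0, 0], "translation": [-17.1, -42.4, 0], "jaw": -1}, {"rotation": [0, 0, 0], "translation": [-23.9, -51.7, 0], "jaw": -1}])

```text
time_s: 13.05
ee_pos: [0.5855, 0.1161, 0.048]
eef_rot: [-3.108, -0.088, -0.012]
wrist_force: [21.3, 10.1, -11.6]
width: -0.0
grasp_force: 10.8
```

The push met a radial load: the finger has drifted inwards against the washer's round head and lags the command. Checking the joints before going on.

Run:
```python
from h import *
s=ctrl.state();print({k:np.round(s[k],3).tolist() for k in("time_s","joint_pos","qvel","tau","ee_pos","wrist_force","ft_torque")})
print(R.from_rotvec(s["eef_rot"]).as_matrix().round(3))
f=ctrl.grab_frame("scene");cv2.imwrite("pics/c8.png",crop(f,245,160,130,100,6))
```

```text
{'time_s': 13.05, 'joint_pos': [0.056, 0.572, -0.23, 0.76, 0.032, 3.141], 'qvel': [0.071, -0.09, -0.152, -0.108, 0.055, -0.002], 'tau': [-3.634, -66.872, 17.157, 9.871, -2.54, 0.004], 'ee_pos': [0.585, 0.116, 0.048], 'wrist_force': [21.288, 10.081, -11.641], 'ft_torque': [1.995, -4.619, -0.143]}
[[ 0.998  0.057  0.007]
 [ 0.057 -0.998  0.033]
 [ 0.009 -0.032 -0.999]]
```

View pics/c8.png

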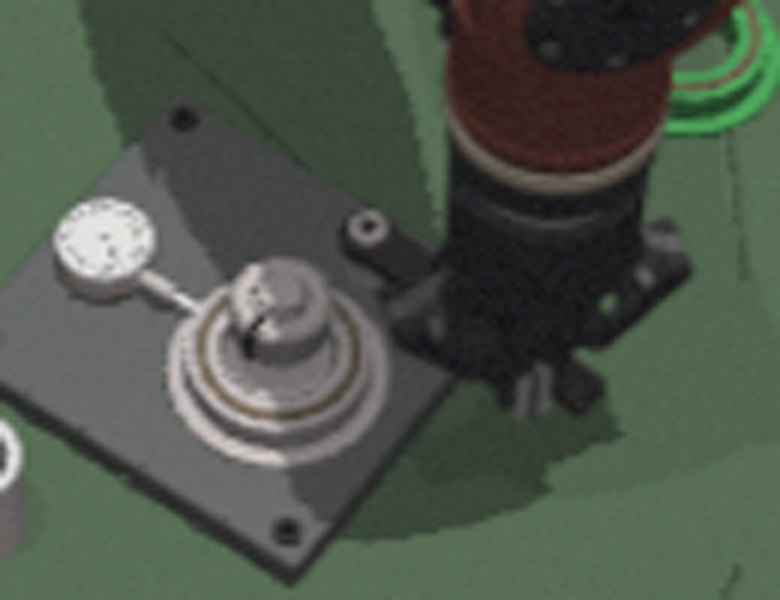

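The picture shows the washer swung well round (head off the stud, tab at crop (590,385)) with the bearing still seated. The finger stalled because joint 6 reached its range end (3.141). I'll back off clear of the washer and turn the tool.

Request:
carry_out(increments=[{"rotation": [0, 0, -8], "translation": [10, 15, 0], "jaw": -1}, {"rotation": [0, 0, -16], "translation": [22, 40, 0], "jaw": -1}, {"rotation": [0, 0, -24], "translation": [22, 40, 0], "jaw": -1}, {"rotation": [0, 0, -32], "translation": [22, 40, 0], "jaw": -1}, {"rotation": [0, 0, -40], "translation": [22, 40, 0], "jaw": -1}])

```text
time_s: 13.6
ee_pos: [0.6047, 0.0756, 0.0456]
eef_rot: [-2.891, -1.154, -0.013]
wrist_force: [0.6, -0.5, -0.1]
width: -0.0002
grasp_force: 0.0
```

Run:
```python
from h import *
s=ctrl.state();print({k:np.round(s[k],4).tolist() for k in("time_s","joint_pos","qvel","ee_pos","eef_rot","wrist_force")})
print(R.from_rotvec(s["eef_rot"]).as_matrix().round(3))
f=ctrl.grab_frame("top");print(proj(f,[.5825,.1434,.05]))
```

```text
{'time_s': 13.6, 'joint_pos': [-0.0113, 0.6032, -0.1779, 0.7928, 0.0296, 2.3709], 'qvel': [0.0044, -0.0023, -0.0019, 0.0005, 0.0007, -1.3854], 'ee_pos': [0.6047, 0.0756, 0.0456], 'eef_rot': [-2.8913, -1.1537, -0.0131], 'wrist_force': [0.5698, -0.5001, -0.1215]}
[[ 0.725  0.688 -0.003]
 [ 0.688 -0.725  0.03 ]
 [ 0.018 -0.023 -1.   ]]
[[230.57433903 218.51484367]]
```

Request:
carry_out(increments=[{"rotation": [0, 0, 0], "translation": [0, 0, 0], "jaw": -1}, {"rotation": [0, 0, 0], "translation": [0, 0, 0], "jaw": -1}])

```text
time_s: 13.85
ee_pos: [0.605, 0.0759, 0.0457]
eef_rot: [-2.897, -1.141, -0.013]
wrist_force: [0.3, -0.1, 0.8]
width: -0.0005
grasp_force: 0.0
```

```bash
cat > path.py <<'E'
from h import *
s=ctrl.state();M=R.from_rotvec(s["eef_rot"]).as_matrix();e=np.array(s["ee_pos"]);print(e.round(4),np.rad2deg(np.arctan2(M[1,0],M[0,0])),np.round(s["joint_pos"],2))
p=np.array([.4933,.0707])
for d in np.arange(1.1,2.45,.1):
    t=-.8283+d;r=.115;w=.0215
    q=p+r*np.array([np.cos(t),np.sin(t)])-w*np.array([-np.sin(t),np.cos(t)])
    print(round(d,1),(q*1e3).round(1),(M.T@(np.r_[q,.046]-e)*1e3).round(1))
E
python3 path.py
```

```text
[0.605  0.0759 0.0457] 42.97524178934927 [-0.01  0.6  -0.18  0.79  0.03  2.38]
1.1 [609.9  80.9] [ 7.  -0.3 -0.2]
1.2 [608.3  92.4] [13.7 -9.9  0.2]
1.3 [605.5 103.8] [ 19.4 -20.1   0.5]
1.4 [601.6 114.8] [ 24.1 -30.8   0.9]
1.5 [596.7 125.4] [ 27.7 -41.9   1.2]
1.6 [590.7 135.5] [ 30.2 -53.3   1.5]
1.7 [583.8 144.9] [ 31.5 -64.9   1.8]
1.8 [575.9 153.5] [ 31.7 -76.6   2. ]
1.9 [567.2 161.4] [ 30.7 -88.3   2.3]
2.0 [557.8 168.3] [ 28.5 -99.7   2.5]
2.1 [547.7 174.3] [  25.2 -111.     2.7]
2.2 [537.1 179.2] [  20.8 -121.8    2.9]
2.3 [526.1 183. ] [  15.3 -132.1    3. ]
2.4 [514.7 185.7] [   8.8 -141.9    3.1]
```

Request:
carry_out(increments=[{"rotation": [0, 0, 0], "translation": [13.7, -9.9, 0], "jaw": -1}, {"rotation": [0, 0, 0], "translation": [19.4, -20.1, 0], "jaw": -1}, {"rotation": [0, 0, 0], "translation": [24.1, -30.8, 0.5], "jaw": -1}, {"rotation": [0, 0, 0], "translation": [27.7, -41.9, 1], "jaw": -1}, {"rotation": [0, 0, 0], "translation": [30.2, -53.3, 1], "jaw": -1}])

```text
time_s: 14.35
ee_pos: [0.5901, 0.1364, 0.0463]
eef_rot: [-2.895, -1.147, -0.013]
wrist_force: [0.5, -0.4, 0.0]
width: 0.0005
grasp_force: 0.3
```

Request:
carry_out(increments=[{"rotation": [0, 0, 0], "translation": [1.3, -11.6, 0.5], "jaw": -1}, {"rotation": [0, 0, 0], "translation": [1.5, -23.3, 1], "jaw": -1}, {"rotation": [0, 0, 0], "translation": [0.5, -35, 1], "jaw": -1}, {"rotation": [0, 0, 0], "translation": [-1.7, -46.4, 1], "jaw": -1}])

```text
time_s: 14.75
ee_pos: [0.557, 0.1686, 0.0465]
eef_rot: [-2.895, -1.146, -0.014]
wrist_force: [1.3, -0.3, -0.9]
width: 0.0002
grasp_force: 0.3
```

Tracking well. Now slowly to the stop.

Request:
carry_out(increments=[{"rotation": [0, 0, 0], "translation": [-1.6, -5.7, 0], "jaw": -1}, {"rotation": [0, 0, 0], "translation": [-3.3, -11.3, 0], "jaw": -1}, {"rotation": [0, 0, 0], "translation": [-5.5, -16.7, 0], "jaw": -1}, {"rotation": [0, 0, 0], "translation": [-7.7, -22.1, 0], "jaw": -1}, {"rotation": [0, 0, 0], "translation": [-10.4, -27.2, 0], "jaw": -1}])

```text
time_s: 15.25
ee_pos: [0.5313, 0.1807, 0.0469]
eef_rot: [-2.895, -1.146, -0.014]
wrist_force: [-0.3, -0.7, -0.8]
width: 0.0002
grasp_force: 0.3
```

Request:
carry_out(increments=[{"rotation": [0, 0, 0], "translation": [-1.3, -2.6, 0], "jaw": -1}, {"rotation": [0, 0, 0], "translation": [-2.8, -5.2, 0], "jaw": -1}, {"rotation": [0, 0, 0], "translation": [-2.8, -5.2, 0], "jaw": -1}])

```text
time_s: 15.55
ee_pos: [0.5257, 0.1826, 0.047]
eef_rot: [-2.895, -1.146, -0.014]
wrist_force: [-0.2, 0.7, 0.1]
width: 0.0001
grasp_force: 0.0
```

Request:
carry_out(increments=[{"rotation": [0, 0, 0], "translation": [-1, -1.6, 0], "jaw": -1}, {"rotation": [0, 0, 0], "translation": [-2, -3.2, 0], "jaw": -1}, {"rotation": [0, 0, 0], "translation": [-2, -3.2, 0], "jaw": -1}])

```text
time_s: 15.85
ee_pos: [0.5236, 0.1832, 0.0473]
eef_rot: [-2.897, -1.146, -0.017]
wrist_force: [5.3, -1.5, -1.0]
width: -0.0001
grasp_force: 2.3
```

Request:
carry_out(increments=[{"rotation": [0, 0, 0], "translation": [-1, -1.4, 0], "jaw": -1}, {"rotation": [0, 0, 0], "translation": [-2, -2.8, 0], "jaw": -1}, {"rotation": [0, 0, 0], "translation": [-2, -2.8, 0], "jaw": -1}])

```text
time_s: 16.15
ee_pos: [0.5226, 0.1834, 0.0477]
eef_rot: [-2.899, -1.146, -0.022]
wrist_force: [11.5, -5.0, -4.9]
width: -0.0001
grasp_force: 5.9
```

The force rises with no further motion, so the washer is at its stop. Backing off and lifting away.

Request:
carry_out(increments=[{"rotation": [0, 0, 0], "translation": [4, 11, 0], "jaw": -1}, {"rotation": [0, 0, 0], "translation": [9, 24, 0], "jaw": -1}, {"rotation": [0, 0, 0], "translation": [9, 24, -40], "jaw": -1}, {"rotation": [0, 0, 0], "translation": [9, 24, -85], "jaw": -1}, {"rotation": [0, 0, 0], "translation": [9, 24, -130], "jaw": -1}])

```text
time_s: 16.65
ee_pos: [0.5421, 0.1685, 0.1777]
eef_rot: [-2.895, -1.145, -0.011]
wrist_force: [1.2, -0.5, 0.4]
width: -0.0002
grasp_force: 0.0
```

Request:
carry_out(increments=[{"rotation": [0, 0, 0], "translation": [-25, 0, -40], "jaw": -1}, {"rotation": [0, 0, 0], "translation": [-50, 0, -80], "jaw": -1}, {"rotation": [0, 0, 0], "translation": [-75, 0, -110], "jaw": -1}, {"rotation": [0, 0, 0], "translation": [-100, 0, -110], "jaw": -1}, {"rotation": [0, 0, 0], "translation": [-125, 0, -110], "jaw": -1}])

```text
time_s: 17.15
ee_pos: [0.4514, 0.0794, 0.2853]
eef_rot: [-2.895, -1.146, -0.016]
wrist_force: [0.7, 0.0, 0.1]
width: -0.0001
grasp_force: 0.0
```

```bash
python3 idx2.py
python3 - <<'E'
from h import *
s=ctrl.state();print(s["ee_pos"],s["wrist_force"])
p=np.array([.4933,.0707])
for n in("scene","top"):
    f=ctrl.grab_frame(n);im=f["img"];d0=cv2.imread(f"pics/{n}0.png");g=cv2.cvtColor(im,cv2.COLOR_BGR2GRAY).astype(np.float32)
    o=[]
    for d in np.arange(1.5,2.6,.05):   # washer angle: dark arm between pin and tab end
        t=-.8283+d;r=np.linspace(.1,.12,6);q=proj(f,np.c_[p[0]+r*np.cos(t),p[1]+r*np.sin(t),np.full(6,.0505)]).astype(np.float32)
        o.append((round(float(d),2),int(cv2.remap(g,q[:,:1],q[:,1:],cv2.INTER_LINEAR).mean())))
    print(n,o)
    df=(cv2.absdiff(im,d0).max(2)>45).astype(np.uint8);c,_,st,_=cv2.connectedComponentsWithStats(df)
    print([x.tolist() for x in st[1:] if x[4]>12])
E
```

```text
start [-57.0, -55.0, -53.3, -53.4] [-55.0, -55.0, -55.6, -56.6]
now [-57.9, -55.8, -55.4, -53.9] [-52.9, -54.2, -55.0, -57.0]
shift px 0 -2 0.8108526468276978
[[292.1, 210.7], [292.1, 209.9], [292.2, 209.0]]
[0.44855214 0.07783571 0.28476884] [-0.08845595  0.35757955 -0.04380971]
scene [(1.5, 96), (1.55, 96), (1.6, 96), (1.65, 96), (1.7, 96), (1.75, 96), (1.8, 96), (1.85, 95), (1.9, 91), (1.95, 76), (2.0, 71), (2.05, 76), (2.1, 87), (2.15, 79), (2.2, 36), (2.25, 57), (2.3, 58), (2.35, 60), (2.4, 89), (2.45, 89), (2.5, 88), (2.55, 89)]
[[0, 0, 28, 14, 308], [195, 0, 23, 30, 473], [221, 0, 5, 6, 15], [269, 0, 79, 62, 3331], [2, 13, 72, 64, 1984], [226, 37, 37, 8, 57], [292, 57, 40, 69, 1576], [224, 96, 9, 11, 46], [290, 108, 4, 6, 14], [310, 187, 43, 21, 391], [262, 193, 8, 5, 19], [279, 203, 25, 28, 268], [284, 212, 15, 7, 42], [276, 228, 9, 8, 37]]
top [(1.5, 102), (1.55, 89), (1.6, 74), (1.65, 67), (1.7, 70), (1.75, 74), (1.8, 79), (1.85, 83), (1.9, 87), (1.95, 90), (2.0, 93), (2.05, 95), (2.1, 98), (2.15, 101), (2.2, 103), (2.25, 104), (2.3, 106), (2.35, 108), (2.4, 110), (2.45, 114), (2.5, 118), (2.55, 123)]
[[148, 216, 155, 204, 25622], [268, 341, 292, 79, 12890]]
```

The index line is back at its starting angle with the nut raised 2 px, and the washer is centred at about 2.29 rad. The scene differences show only the arm and fixture parts, and nothing is being touched.

```bash
python3 -c "
from station import ctrl
print(ctrl.hand_in())"
```

```text
the job is handed in; nothing more can be done
None
```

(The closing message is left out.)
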